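# Wind the jar holder shut with its folding crank

### The arm

A 7-joint arm with a two-finger parallel gripper is mounted at the origin on the work surface. World frame = base frame: x ahead of the robot, y to its left, z up, the work surface at z = 0. Lengths are in m, angles in rad, forces in N, time in s.
With the tool pointing down it reaches from about 0.425 to 0.925 m from the base axis. Payload 6.8 kg.
Tool frame: the origin (TCP) lies between the finger pads; the fingertips stand 17 mm ahead of it and the grasp point (between the pads) lies 2 mm behind it; z points along the fingers, y is the direction in which the jaws open and shut (so a half turn about z gives the same grasp; the last joint's range is limited). The gripper opens to 85 mm and grips with 20 to 120 N. Pads are 22 mm wide; open, the fingers measure 114 mm over their backs; the gripper's body (76 mm by 85 mm) begins 54 mm behind the grasp point. The pads swing forward as they close: fully open they stand 13 mm farther back than shut.
Start: joints at [-1.401, 0.477, 0.022, 1.555, -0.011, 1.109, -0.083], TCP at [0.185, 0.649, 0.248] pointing down, gripper open.
Joint ranges: [-2.96, 2.96], [-0.34, 2.1], [-1.41, 1.46], [0.24, 2.44], [-1.37, 4.51], [0.17, 1.92], [-2.96, 2.96]. Speed limits (rad/s): [2.39, 2.39, 3.14, 3.14, 3.14, 3.14, 3.14].

### API

Orientations are given as a unit quaternion [w, x, y, z].
In Python, from station import bot gives the robot as it stands. The module is installed in compiled form; this text tells all that it offers.
- The arm moves only by the tool carry_out, never from a script. Its argument "moves" is a list of rows, each a list of 3 entries, a list of its own where there are three numbers: the turn, a rotation vector about the tool's x, y, z in degrees, then the shift along the tool's x, y, z in cm, then the finger opening in cm, from 0 to 8.54. A call has 1 to 5 rows; each row is the pose to reach, as a shift and turn from the pose commanded when the call began, along the tool's axes at that moment; what a row does not reach only later rows make up. A row lasts 1/8 s, in which the tool goes at most 62.5 mm and 10.7 degrees, less where a joint would pass 70% of its speed; a pose out of reach is approached as far as the arm can. A call with a gripper value outside its range is refused whole. The fingers move at their own pace and stop on an object; "newtons" is the grip in N (left out, the last holds). Time passes only in rows, so rows that repeat a pose let the fingers close. It gives the time, the measured TCP pose, the force and the opening at its end, in the units of the state.
- bot.get_obs(): the state, without advancing time (a new reading comes with each control period).
- bot.read_camera(name): name is "scene" or "top"; returns the picture (384x512x3 uint8, red, green, blue); there is no depth.
- bot.camera_info(name): a dict with "vertical_fov" (degrees; the focal length in pixels is half the picture's height over the tangent of half this angle, whatever the lens; pixels are square), "cx", "cy" (the principal point, pixels), "k1" (the pictures are not rectified: a ray, as slopes to the right and down, at radius r is drawn at 1 + k1 r^2 times it, then the intrinsics apply), "position" and "attitude" of the camera in the world. Camera axes: x right, y up, looking along -z (the intrinsics and any distortion apply to the point x, -y, -z); pixel columns grow to the right and rows downward; lengths in m; the calibration is good to about 2 mm. A picture is of the moment at which its call begins. camera_info takes no time and is no camera call.
- bot.hand_in(): hands the job in, once; it reports no verdict.
Trained networks look in the newest picture that a camera, given by its name, has taken for a name from the list of things; names that differ only in an ending like _2 or _b are one class to them, and where a whole thing is asked for, a point or a joint stands for the part that bears it (a point fixed in the world has none). Each returns a list of dicts, best first, with "score" (0 to 1); they miss things now and then, are a little off and sometimes report something else, mostly with a low value. They report only what shows in the picture. A call takes as long as a camera call.
- bot.silhouettes(label, camera): "region" (384x512 bool, what is visible of it) and "location" ([column, row] in pixels, amid what is visible of it).
The state is a dict: "t": time; "q": joint angles; "joint_vel": joint speeds; "joint_torque": joint torques, N m; "eef_pos": TCP position; "tool_rot": TCP orientation; "contact_force": force on the tool from outside, world axes, zero at the start; "torque": the same for the moment, N m; "gripper_width": opening from 0.0 (shut) to 1.0 (fully open).
Only numpy, scipy, OpenCV 4.12 (cv2) and the standard library are available. Lean on these libraries where they do the work, as an engineer would, in place of code of your own. Each camera call takes 0.05 s, during which the arm holds its last target. There are 200 camera calls.

### The job

Clamp the glass jar in the counter-top jar holder: swing the folded crank handle fully out, wind the crank clockwise (seen from above) until the jar is pressed into the V stop and held firmly, at about 30 newtons, but never hard enough to crack the glass, which goes at 55. Then fold the handle fully back down onto its arm, leaving the jar clamped and upright, let go, and leave everything else on the counter where it is.

Things in the scene. Friction and masses are not known exactly. Their poses are not given: they have to be found in the camera images.
- holder: Fixed white jar holder: base plate 130 (x) x 300 (y) x 12 mm, and on one end of it a housing 110 (x) x 100 (y) mm, its top 75 mm above the counter. Origin: on the counter, straight under the crank shaft (the middle of the housing). +y runs along the plate from the housing to the jar and the V stop; z is up.
- lane (a point): Point on the plate's top, 110 mm from the shaft axis towards the jar. A steel jaw with a sprung rubber pad (7 N per mm, no preload) comes out of the housing towards +y, 10 mm per radian of the crank, and pushes the jar along into a V stop fixed at an unknown place beyond it: the crank angle where the jar seats is not known beforehand, 0.6 to 1.1 turns from the start.
- shaft (a point): A point on the vertical axis of the crank, at the height of the fold pivot (114 mm above the counter). The crank is a steel arm 14 mm wide and 10 mm thick, its top 102 mm above the counter, carried 17 mm clear of the housing's top.
- pivot (a point): The fold pivot in a small yoke (24 mm wide, its top 121 mm above the counter) at the end of the crank arm, 70 mm out from the shaft axis, 114 mm above the counter. Its +x points radially outwards from the shaft, z up; the fold axis is its y (tangential). It travels with the crank.
- grip (a point): Point to hold on the handle, on its axis, 50 mm from the fold pivot; its x points to the pivot. The black sleeve, 20 mm in diameter, covers 18 to 75 mm from the pivot and spins freely on the handle's own axis. Folded, the handle lies level over the arm (axis 12 mm above the arm's top), pointing from the pivot inwards over the shaft; swung out it stands straight up over the pivot.
- crank (a joint): Crank angle (rad), grows clockwise seen from above, closing the jaw. At 0 the arm points from the shaft along the holder's -x. A steady drag of 0.55 Nm (8 N at the handle) holds it where it is left. Each newton on the jar adds 0.01 Nm (0.14 N at the handle): a jar held at 30 N makes the handle about 4.3 N heavier than in free winding.
- fold (a joint): Fold angle of the handle (rad): 0 folded flat along the arm, 1.57 swung fully out (upright), with a stop at each end. Friction (0.10 Nm, 2 N at the grip point) keeps it where it is left.
- jar: Small glass jar with a screw cap, 62 mm in diameter, 80 mm high, 0.2 to 0.42 kg, standing upright on the holder's base plate between pad and V stop. Origin: the centre of its underside.
- cooker: Electric rice cooker with its lid open, 250 mm in diameter, 325 mm to 460 mm high at the lid, fixed on the counter; a bystander. Origin: the centre of its underside.
- scoop_mid (a point): Blue plastic scoop, cup 68 mm wide and 45 mm high with an 85 mm handle; a bystander. Point: the middle of the cup, half-way up.
- skimmer: Stainless steel skimmer, flat disc of 100 mm with a 210 mm rod handle, lying on the counter; a bystander. Origin: the centre of the disc's underside.
- trivet: Orange silicone trivet folded double, 150 x 85 x 15 mm; a bystander. Origin: the centre of its underside.

How it is judged:
By the outcome, as a careful person would: the job done as asked, in the order asked, and still so for the second after the job is handed in, with the robot touching nothing.
It also fails if it takes over 72 s, if anything falls off the work surface, if the arm or the gripper's body presses on something with over 40 N, if the wrist force passes 120 N, or if a joint passes its speed limit or range.

## Working session

There is one attempt and no reset: what is moved stays moved. The work goes in short steps, Python scripts to look and compute and a tool call to move; the robot and the scene stay as the last step left them, time stands still between calls to the robot, and variables do not carry over. Pictures are saved under pics/ and viewed, about 8 in all and at most 12, crops included, and the job is handed in when it is done.

Besides the shell and the picture viewer there is one more tool, called after ">>>" as name(argument=value, ...) on one line, values as JSON. carry_out: Moves the arm, as the interface text tells. Its arguments: {"type":"object","properties":{"moves":{"type":"array"},"newtons":{"type":"number"}},"required":["moves"]}

```bash
mkdir -p pics; cat > h.py <<'E'
import numpy as np, cv2
from station import bot
from scipy.spatial.transform import Rotation as R
def rot(a):
    a=np.array(a,float)
    return a if a.shape==(3,3) else R.from_quat(a[[1,2,3,0]]).as_matrix()
def cam(n):
    c=bot.camera_info(n); f=192/np.tan(np.radians(c['vertical_fov'])/2)
    return c,f,rot(c['attitude']),np.array(c['position'])
def ray(n,px):
    c,f,A,p=cam(n); d=np.array([(px[0]-c['cx'])/f,(px[1]-c['cy'])/f]); u=d.copy()
    for _ in range(30): u=d/(1+c['k1']*(u@u))
    v=A@np.array([u[0],-u[1],-1]); return p,v/np.linalg.norm(v)
def atz(n,px,z):
    p,v=ray(n,px); return p+v*(z-p[2])/v[2]
def proj(n,X):
    c,f,A,p=cam(n); q=A.T@(np.array(X)-p); u=np.array([q[0],-q[1]])/-q[2]
    u=u*(1+c['k1']*(u@u)); return u*f+[c['cx'],c['cy']]
def tri(a,b):
    (p,v),(q,w)=a,b; s=np.linalg.lstsq(np.c_[v,-w],q-p,rcond=None)[0]
    x,y=p+s[0]*v,q+s[1]*w; return (x+y)/2,np.linalg.norm(x-y)
def snap(n,name,box=None,k=1):
    im=bot.read_camera(n)[:,:,::-1]
    if box: im=im[box[1]:box[3],box[0]:box[2]]
    cv2.imwrite('pics/'+name,cv2.resize(im,None,fx=k,fy=k,interpolation=cv2.INTER_CUBIC))
E
python3 - <<'E'
from h import *
for n in('scene','top'):
    print(bot.camera_info(n)); snap(n,n+'0.png')
    for l in('holder','jar','grip','pivot','crank','cooker','scoop_mid','skimmer','trivet'):
        for d in bot.silhouettes(l,n)[:2]: print(n,l,round(d['score'],2),np.round(d['location'],1),d['region'].sum())
o=bot.get_obs();print(o)
E
cd pics; python3 -c "
import cv2,numpy as np
cv2.imwrite('both.png',cv2.resize(np.vstack([cv2.imread('scene0.png'),cv2.imread('top0.png')]),None,fx=.78,fy=.78))"
```

```text
{'vertical_fov': 51.54882754793641, 'cx': 257.43720731668367, 'cy': 186.9181235685367, 'k1': -0.10646353442060062, 'position': array([ 1.3621371 , -0.58161632,  0.94516712]), 'attitude': array([0.80889888, 0.38231878, 0.19067175, 0.40392974])}
scene holder 0.76 [230.  208.1] 2261
scene holder 0.26 [253.5 184.9] 373
scene jar 0.81 [252.4 183.4] 403
scene grip 0.68 [349.7 194.7] 743
scene grip 0.49 [219.3 193.9] 104
scene crank 0.6 [220.1 194. ] 233
scene cooker 0.85 [350.9 108.1] 6651
scene cooker 0.22 [347. 193.] 725
scene scoop_mid 0.69 [123.3 238.5] 468
scene skimmer 0.74 [164.3 283.6] 1090
scene trivet 0.92 [348.4 195.1] 716
{'vertical_fov': 54.2528742081413, 'cx': 252.94109637463228, 'cy': 188.283680240006, 'k1': -0.11716592491876072, 'position': array([0.43161475, 0.06198943, 1.17494207]), 'attitude': array([-0.7002743 , -0.02140793,  0.03318636,  0.71278066])}
top holder 0.96 [274.8 193.7] 3484
top jar 0.74 [249.5 198.3] 328
top grip 0.59 [300.3 192.1] 153
top grip 0.43 [297.4 190.6] 207
top pivot 0.55 [299.7 190.8] 229
top pivot 0.54 [374.8 144.3] 930
top crank 0.72 [300.  188
[... 247 characters left out ...]
40112638,  0.47698546,  0.02237182,  1.55541647, -0.01150649,
        1.10929494, -0.08309808]), 'joint_vel': array([ 7.40754620e-04,  1.53393462e-04, -1.54994831e-03,  1.59202884e-03,
        1.28658475e-04,  1.64929442e-03,  2.87134456e-05]), 'joint_torque': array([-4.01033467e-04, -5.96328878e+01,  1.60601858e+00, -2.81550908e+01,
        1.23171080e-02,  1.90254577e-03,  1.05439523e-05]), 'eef_pos': array([0.18507135, 0.64914206, 0.24831015]), 'tool_rot': array([-1.55625717e-05,  1.38437525e-01,  9.90371168e-01,  1.29285767e-05]), 'contact_force': array([-0.07273023,  0.11506377,  0.49916727]), 'torque': array([-0.00840878,  0.00806519,  0.03631123]), 'gripper_width': 1.0013097032779659}
```

View pics/scene0.png

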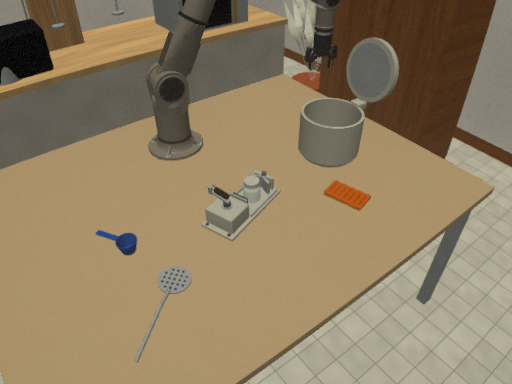

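View pics/top0.png

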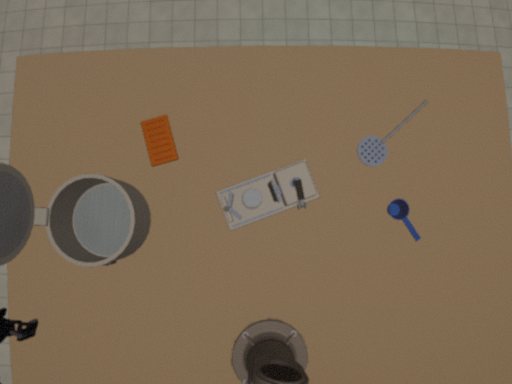

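The scene view shows the holder at about (230,208), with the jar at (252,188) and the handle folded over the arm at (220,194). The top view shows the holder with its housing on the right at (297,183), the yoke at (302,206) and the jar at (252,198).

```bash
cat > fit.py <<'E'
from h import *
top=max(bot.silhouettes('holder','top'),key=lambda d:d['score'])
c=max(cv2.findContours(top['region'].astype(np.uint8),0,1)[0],key=cv2.contourArea)[:,0].astype(float)
P=np.array([atz('top',p,0.012)[:2] for p in c]).astype(np.float32)
r=cv2.minAreaRect(P);print(r); print(np.round(cv2.boxPoints(r),4))
for l in('jar','grip','pivot','crank'):
    for d in bot.silhouettes(l,'top')[:2]: print(l,d['score'],d['location'])
E
python3 - <<'E'
from h import *
snap('top','t1.png',(205,150,335,240),6); snap('scene','s1.png',(190,160,300,245),7)
exec(open('fit.py').read())
E
```

```text
((0.4962339401245117, -0.0045168399810791016), (0.14469298720359802, 0.29700860381126404), 19.52350425720215)
[[ 0.3784  0.1113]
 [ 0.4777 -0.1687]
 [ 0.6141 -0.1203]
 [ 0.5148  0.1596]]
jar 0.76 [249.6, 196.9]
jar 0.16 [376.3, 145.8]
grip 0.71 [300.1, 191.4]
grip 0.61 [160.1, 138.5]
pivot 0.78 [299.4, 191.4]
crank 0.57 [298.6, 189.8]
```

View pics/t1.png

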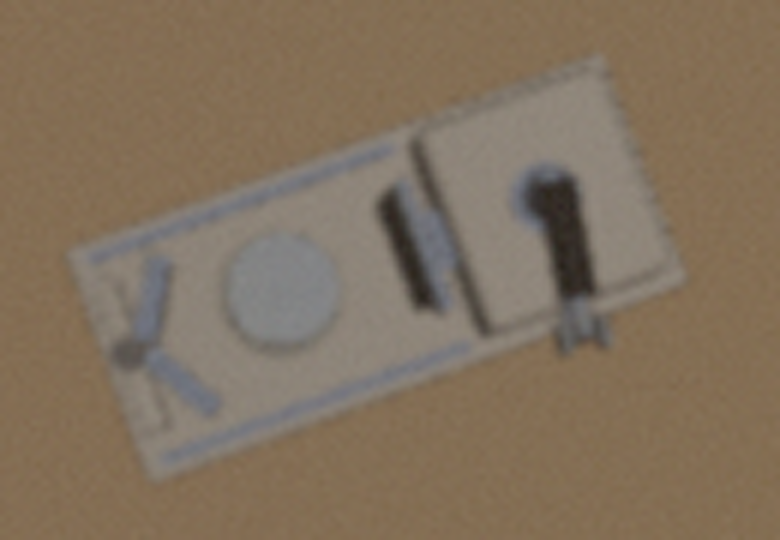

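View pics/s1.png

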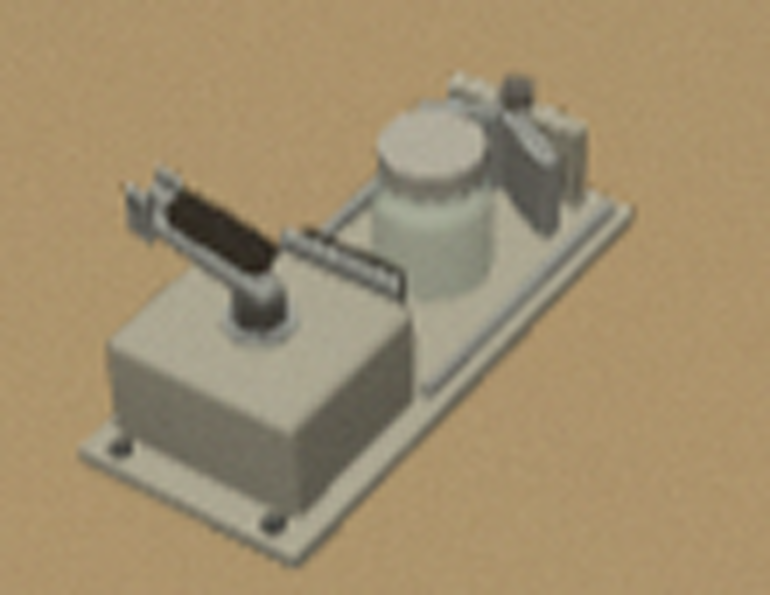

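The top crop shows the handle and arm pointing down from the shaft at (543,190), with the yoke near (582,325). The pad is at (410,250), the jar at (282,290) and the V stop on the left at (150,345). The scene crop shows the housing top corners at (108,347), (295,432) and (410,312), and the fold pivot at the upper left, (150,205).

```bash
cat > fit2.py <<'E'
from h import *
from scipy.optimize import least_squares
T=lambda u,v:('top',[(u+.5)/6-.5+205,(v+.5)/6-.5+150])
S=lambda u,v:('scene',[(u+.5)/7-.5+190,(v+.5)/7-.5+160])
# (obs, point fn of plate start y0, crank)
O=[(T(72,250),(.065,'e',.012)),(T(155,480),(-.065,'e',.012)),(T(415,137),(.055,.05,.075)),(T(488,335),(-.055,.05,.075)),
(S(80,455),(-.065,'s',.012)),(S(297,565),(.065,'s',.012)),(S(633,205),(.065,'e',.012)),
(S(108,347),(-.055,-.05,.075)),(S(295,432),(.055,-.05,.075)),(S(411,312),(.055,.05,.075))]
def W(p,h): c,s=np.cos(p[2]),np.sin(p[2]); return np.array([p[0]+c*h[0]-s*h[1],p[1]+s*h[0]+c*h[1],h[2]])
def res(p):
    r=[]
    for (n,px),m in O:
        y={'s':p[3],'e':p[3]+.3}.get(m[1],m[1]); r+=list(proj(n,W(p,(m[0],y,m[2])))-px)
    return np.array(r)
s=least_squares(res,[.49,-.1,.35,-.06],loss='soft_l1');p=s.x
E
python3 - <<'E'
from fit2 import *
print(np.round(p,4),np.degrees(p[2])); print(np.round(s.fun.reshape(-1,2),1))
# measured pivot & shaft & grip heights by two views
def both(a,b): 
    X,e=tri(ray(*T(*a)),ray(*S(*b))); c,s_=np.cos(p[2]),np.sin(p[2]); d=X-[p[0],p[1],0]
    print(np.round(X,4),round(e,4),'holder',np.round([c*d[0]+s_*d[1],-s_*d[0]+c*d[1],d[2]],4))
both((582,330),(153,205)) # yoke
both((553,180),(260,262)) # handle inner end
both((282,288),(433,145)) # jar cap
for th in(0,.1,-.1): print(th,[np.round(proj('top',W(p,(-.07*np.cos(th),.07*np.sin(th),.114)))),np.round(proj('scene',W(p,(-.07*np.cos(th),.07*np.sin(th),.114))))],T(582,330)[1],S(153,205)[1])
print('shaft',np.round(proj('top',W(p,(0,0,.1)))*6-[1230,900]),np.round(proj('scene',W(p,(0,0,.1)))*7-[1330,1120]))
o=bot.get_obs();print(rot(o['tool_rot']))
E
```

```text
[ 0.5345 -0.0834  0.3525 -0.0671] 20.19548067030281
[[-0.9 -0.3]
 [ 0.3  0.5]
 [-0.8 -2.1]
 [ 0.8 -0.4]
 [-0.8 -0.4]
 [-0.1 -0.4]
 [-0.4  0.5]
 [-0.9 -0.7]
 [-0.1  0.1]
 [ 1.2 -0.7]]
[ 0.4645 -0.0955  0.107 ] 0.0016 holder [-0.0698  0.0127  0.107 ]
[ 0.5361 -0.0823  0.1142] 0.0009 holder [0.0019 0.0004 0.1142]
[0.4889 0.0483 0.0901] 0.0017 holder [0.0027 0.1393 0.0901]
0 [array([306., 203.]), array([209., 189.])] [301.5833333333333, 204.58333333333334] [211.42857142857142, 188.85714285714286]
0.1 [array([304., 204.]), array([210., 188.])] [301.5833333333333, 204.58333333333334] [211.42857142857142, 188.85714285714286]
-0.1 [array([309., 202.]), array([208., 190.])] [301.5833333333333, 204.58333333333334] [211.42857142857142, 188.85714285714286]
shaft [550. 184.] [256. 281.]
[[-9.61635943e-01  2.74328843e-01 -5.50754365e-06]
 [ 2.74328843e-01  9.61635943e-01 -1.18052881e-05]
 [ 2.05772090e-06 -1.28632675e-05 -1.00000000e+00]]
```

```bash
python3 - <<'E'
from fit2 import *
a=atz(*T(553,180),.114)[:2];b=atz(*T(577,295),.114)[:2]
d=b-a;print('handle ends top',a,b,'dir',np.degrees(np.arctan2(*d[::-1]))%360)
a=atz(*S(262,255),.114)[:2];b=atz(*S(180,203),.114)[:2]
d=b-a;print('handle ends scene',a,b,'dir',np.degrees(np.arctan2(*d[::-1]))%360)
for l in('cooker',):
    r=bot.silhouettes(l,'top')[0]
    rr=bot.silhouettes(l,'scene')[0]
    print(r['score'],tri(ray('top',[92,220]),ray('scene',[330,117])))  # rim centre
    print('lid',tri(ray('top',[8,214]),ray('scene',[372,70])))
print('rim edges',atz('top',[135,220],.2),atz('top',[92,178],.2),atz('top',[92,263],.2))
o=bot.get_obs();print('tool px',proj('top',o['eef_pos']),proj('scene',o['eef_pos']))
E
```

```text
handle ends top [ 0.53633337 -0.08197841] [ 0.48137454 -0.09192184] dir 190.2553053100928
handle ends scene [ 0.53209295 -0.07915389] [ 0.47784981 -0.08925449] dir 190.5482194845905
0.78 (array([0.4289415 , 0.48315825, 0.1658994 ]), np.float64(0.004529958035699962))
lid (array([0.45471332, 0.64174774, 0.327342  ]), np.float64(0.02881384594881184))
rim edges [0.42908458 0.35469402 0.2       ] [0.54162747 0.4722028  0.2       ] [0.31753079 0.47092569 0.2       ]
tool px [ 19.72657221 316.10475388] [319.71268174  67.69993255]
```

>>> carry_out(moves=[[[0, 0, 0], [0, 0, -6], 6], [[0, 0, 0], [0, 0, -12], 6], [[0, 0, 0], [0, 0, -18], 6], [[0, 0, 0], [-4, -4.7, -19], 6], [[0, 0, 0], [-8, -9.5, -19], 6]])

```text
t: 2.08
eef_pos: [0.2366, 0.5353, 0.4398]
tool_rot: [0.0, 0.138, 0.99, 0.002]
contact_force: [1.3, -0.4, 0.0]
gripper_width: 0.698
```

>>> carry_out(moves=[[[0, 0, 0], [-4, -4.7, 0], 6], [[0, 0, 0], [-8, -9.4, 0], 6], [[0, 0, 0], [-12, -14.1, 0], 6], [[0, 0, 0], [-16, -18.8, 0], 6], [[0, 0, 0], [-20, -23.5, 0], 6]])

```text
t: 2.7
eef_pos: [0.3644, 0.2529, 0.4386]
tool_rot: [0.0, 0.139, 0.99, 0.0]
contact_force: [1.0, -0.6, 0.2]
gripper_width: 0.704
```

>>> carry_out(moves=[[[0, 0, -6], [-4, -4.7, 0], 6], [[0, 0, -12], [-8, -9.4, 1], 6], [[0, 0, -18], [-12, -14.1, 2], 6], [[0, 0, -24], [-16, -18.8, 3], 6], [[0, 0, -26], [-20, -23.5, 5], 6]])

```text
t: 3.32
eef_pos: [0.4916, -0.0257, 0.3897]
tool_rot: [0.001, -0.089, 0.996, 0.001]
contact_force: [1.2, 0.8, -0.7]
gripper_width: 0.701
```

```bash
cat > go.py <<'E'
import sys
from h import *
# args: target x y z, yaw(deg) of tool x -> shift/turn in tool axes
def go(x,y,z,yaw=None):
    o=bot.get_obs();A=rot(o['tool_rot']);D=A.T@(np.array([x,y,z])-o['eef_pos'])*100
    cur=np.degrees(np.arctan2(A[1,0],A[0,0]))
    print('t',o['t'],'pos',np.round(o['eef_pos'],4),'yaw',round(cur,2),'tilt z',np.round(A[:,2],3),'F',np.round(o['contact_force'],1),'M',np.round(o['torque'],2),'q',np.round(o['q'],2))
    print('shift cm',np.round(D,2), 'turn z',None if yaw is None else round(-((yaw-cur+180)%360-180),2))
if __name__=='__main__': go(*map(float,sys.argv[1:]))
E
python3 go.py .5149 -.0861 .25 190.4
```

```text
t 3.325 pos [ 0.4916 -0.0257  0.3897] yaw -169.79 tilt z [ 0.003  0.001 -1.   ] F [ 1.2  0.8 -0.7] M [ 0.08 -0.08 -0.01] q [-0.75  0.04  0.71  1.82 -0.03  1.29  1.72]
shift cm [-1.18 -6.37 13.96] turn z -0.19
```

>>> carry_out(moves=[[[0, 0, 0], [-0.6, -3.2, 5], 5], [[0, 0, 0], [-1.2, -6.4, 10], 5], [[0, 0, 0], [-1.2, -6.4, 15], 5], [[0, 0, 0], [-1.2, -6.4, 19], 5], [[0, 0, 0], [-1.2, -6.4, 20], 5]])

```text
t: 3.95
eef_pos: [0.5123, -0.0845, 0.1871]
tool_rot: [-0.002, -0.088, 0.996, -0.0]
contact_force: [-0.7, -0.4, 0.6]
gripper_width: 0.588
```

>>> carry_out(moves=[[[0, 0, 0], [0, 0, 0], 5], [[0, 0, 0], [0, 0, 0], 5]])

```text
t: 4.2
eef_pos: [0.5151, -0.0847, 0.1908]
tool_rot: [0.002, -0.088, 0.996, 0.0]
contact_force: [-0.2, -0.7, 0.4]
gripper_width: 0.586
```

```bash
python3 go.py .5149 -.0861 .116 190.4; python3 -c "
from h import *
snap('scene','s2.png',(190,130,300,230),6)"
```

```text
t 4.2 pos [ 0.5151 -0.0847  0.1908] yaw -169.91 tilt z [ 0.003  0.    -1.   ] F [-0.2 -0.7  0.4] M [ 0.03 -0.02 -0.05] q [-0.53  0.35  0.71  2.01 -0.3   0.87  2.09]
shift cm [ 0.06 -0.13  7.48] turn z -0.31
```

View pics/s2.png

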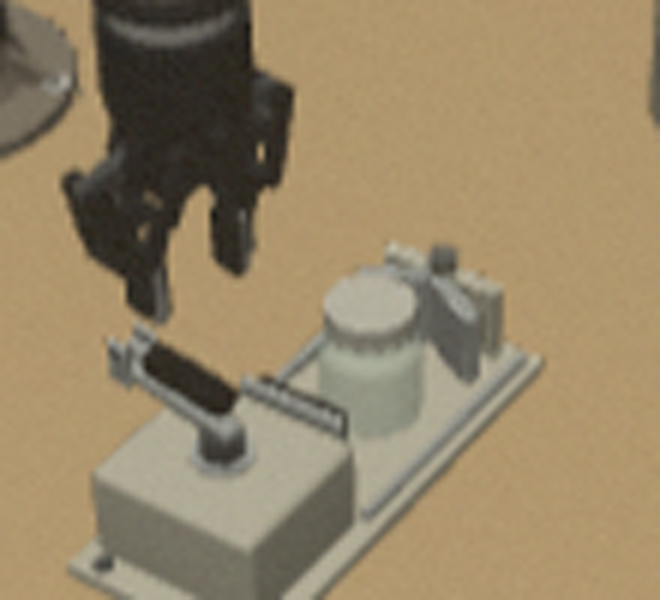

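The crop shows the open fingers straddling the sleeve line, at (150,300) and (235,260), above the handle at (190,378). Nothing has been touched yet.

>>> carry_out(moves=[[[0, 0, 0], [0, -0.1, 3], 5], [[0, 0, 0], [0, -0.1, 5.5], 5], [[0, 0, 0], [0, -0.1, 7], 5], [[0, 0, 0], [0, -0.1, 7.7], 5], [[0, 0, 0], [0, -0.1, 7.7], 5]])

```text
t: 4.88
eef_pos: [0.5143, -0.0857, 0.1124]
tool_rot: [0.0, -0.088, 0.996, 0.0]
contact_force: [-0.4, -0.5, 0.1]
gripper_width: 0.583
```

>>> carry_out(moves=[[[0, 0, 0], [0, 0, 0], 3], [[0, 0, 0], [0, 0, 0], 2.2], [[0, 0, 0], [0, 0, 0], 1.5], [[0, 0, 0], [0, 0, 0], 1.5], [[0, 0, 0], [0, 0, 0], 1.5]], newtons=25)

```text
t: 5.5
eef_pos: [0.5148, -0.0868, 0.1126]
tool_rot: [0.001, -0.087, 0.996, -0.001]
contact_force: [2.1, -4.9, 2.3]
gripper_width: 0.227
```

```bash
python3 go.py .5149 -.0861 .112 190.4
```

```text
t 5.5 pos [ 0.5148 -0.0868  0.1126] yaw -169.97 tilt z [ 0.002 -0.001 -1.   ] F [ 2.1 -4.9  2.3] M [-1.07 -0.32  0.03] q [-0.45  0.48  0.63  2.07 -0.42  0.72  2.19]
shift cm [-0.02  0.07  0.06] turn z -0.37
```

>>> carry_out(moves=[[[0, -10, 0], [0.08, 0.1, -0.87], 1.5], [[0, -20, 0], [0.3, 0.1, -1.71], 1.5], [[0, -30, 0], [0.67, 0.1, -2.5], 1.5], [[0, -40, 0], [1.17, 0.1, -3.21], 1.5], [[0, -50, 0], [1.79, 0.1, -3.83], 1.5]])

```text
t: 6.12
eef_pos: [0.5079, -0.0705, 0.1564]
tool_rot: [0.249, -0.047, 0.967, 0.006]
contact_force: [-21.3, -45.5, -17.5]
gripper_width: 0.216
```

```bash
python3 go.py .497 -.0893 .150
```

```text
t 6.125 pos [ 0.5079 -0.0705  0.1564] yaw -174.21 tilt z [ 0.481  0.035 -0.876] F [-21.3 -45.5 -17.5] M [-7.56  5.67 -5.25] q [-0.44  0.2   0.55  2.39 -1.16  0.19  2.86]
shift cm [ 1.42 -1.76 -0.03] turn z None
```

>>> carry_out(moves=[[[0, 0, 0], [0, 0, 0], 4], [[0, 0, 0], [0, 0, 0], 5], [[0, 0, 0], [0, 0, 0], 5]])

```text
t: 6.5
eef_pos: [0.5175, -0.0517, 0.162]
tool_rot: [0.254, -0.064, 0.965, 0.016]
contact_force: [-0.3, -2.7, -1.2]
gripper_width: 0.58
```

```bash
python3 go.py .497 -.0893 .150; python3 -c "
from h import *
snap('scene','s3.png',(190,130,300,230),6)"
```

```text
t 6.5 pos [ 0.5175 -0.0517  0.162 ] yaw -172.37 tilt z [ 0.488  0.064 -0.871] F [-0.3 -2.7 -1.2] M [-0.53  0.79 -0.23] q [-0.45  0.2   0.54  2.38 -1.16  0.21  2.86]
shift cm [ 2.79 -3.45 -0.19] turn z None
```

View pics/s3.png

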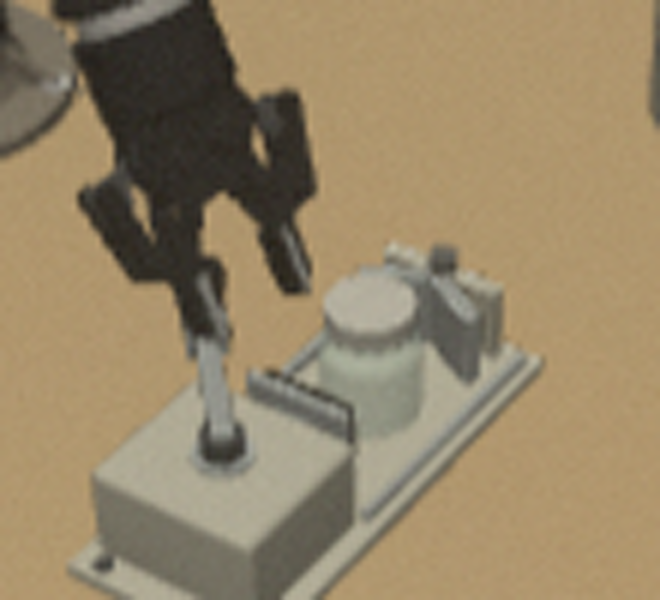

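The arm and yoke now point up-left, from (220,430) to (205,340), so the crank turned clockwise by about 40-50°. The handle is partly raised behind the left finger, and the jar is untouched at (370,360). I'll retreat and right the tool.

>>> carry_out(moves=[[[0, 0, 0], [0, 0, -4], 5], [[0, 0, 0], [0, 0, -8], 5], [[0, 10, 0], [0, 0, -10], 5], [[0, 20, 0], [0, 0, -10], 5], [[0, 29, 0], [0, 0, -10], 5]])

```text
t: 7.18
eef_pos: [0.4688, -0.0594, 0.2528]
tool_rot: [0.053, -0.069, 0.996, 0.009]
contact_force: [1.4, 0.8, 0.0]
gripper_width: 0.588
```

>>> carry_out(moves=[[[0, 0, 0], [0, 0, 0], 5], [[0, 0, 0], [0, 0, 0], 5]])

```text
t: 7.42
eef_pos: [0.4683, -0.0583, 0.2486]
tool_rot: [0.053, -0.069, 0.996, 0.008]
contact_force: [-1.0, -0.1, -0.0]
gripper_width: 0.587
```

```bash
python3 go.py .497 -.0893 .150; python3 -c "
from h import *
im=[]
snap('scene','a.png',(190,130,270,230),5); snap('top','b.png',(255,140,335,240),5)
cv2.imwrite('pics/p4.png',np.hstack([cv2.imread('pics/a.png'),cv2.imread('pics/b.png')]))"
```

```text
t 7.425 pos [ 0.4683 -0.0583  0.2486] yaw -172.08 tilt z [ 0.104  0.023 -0.994] F [-1.  -0.1 -0. ] M [-0.    0.15 -0.  ] q [-0.79  0.09  0.86  2.13 -0.13  0.86  1.86]
shift cm [-1.35 -3.55 10.03] turn z None
```

View pics/p4.png

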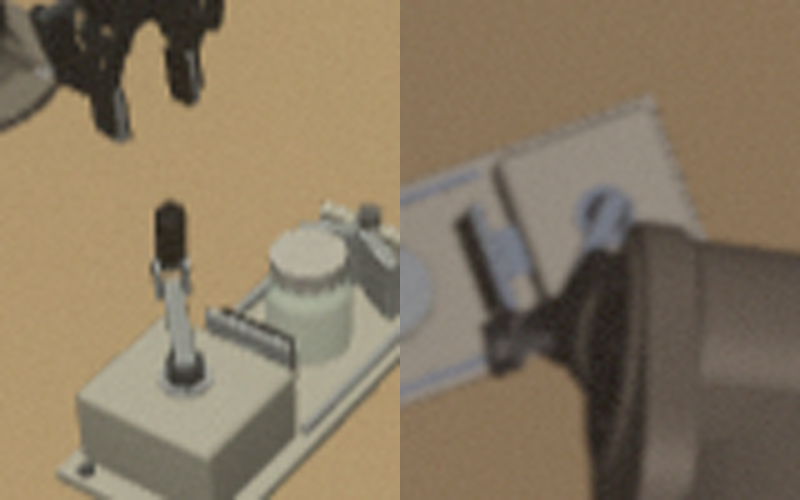

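The handle looks nearly upright: sleeve top at (170,205) and yoke at (172,272) in the left panel. I'll fit the crank and fold angles from these.

```bash
python3 - <<'E'
from fit2 import *
P=lambda u,v:np.array([(u+.5)/5-.5+190,(v+.5)/5-.5+130])
p[:2]=[.5345,-.0830]
def hp(th,f,l): # point on handle l from pivot
    r=.07-l*np.cos(f); return W(p,(-r*np.cos(th),r*np.sin(th),.114+l*np.sin(f)))
ob=[(P(171,275),0),(P(171,203),.076),(P(171,262),.018)]
s=least_squares(lambda x:np.concatenate([proj('scene',hp(x[0],x[1],l))-o for o,l in ob]),[.8,1.2])
print(np.degrees(s.x),s.fun)
for th in(30,40,50,60):
  for f in(60,75,90): print(th,f,[np.round((proj('scene',hp(np.radians(th),np.radians(f),l))-[190,130])*5) for l in(0,.018,.076)])
E
```

```text
[46.48494843 70.75750485] [-0.02273898 -1.25098895 -0.2733843   0.40640429 -0.080525   -1.55581095]
30 60 [array([140., 273.]), array([144., 262.]), array([157., 226.])]
30 75 [array([140., 273.]), array([141., 256.]), array([144., 200.])]
30 90 [array([140., 273.]), array([138., 252.]), array([132., 181.])]
40 60 [array([157., 269.]), array([159., 258.]), array([165., 224.])]
40 75 [array([157., 269.]), array([157., 252.]), array([158., 197.])]
40 90 [array([157., 269.]), array([156., 247.]), array([150., 176.])]
50 60 [array([175., 266.]), array([175., 256.]), array([174., 222.])]
50 75 [array([175., 266.]), array([174., 250.]), array([171., 195.])]
50 90 [array([175., 266.]), array([174., 245.]), array([169., 174.])]
60 60 [array([194., 266.]), array([191., 256.]), array([183., 222.])]
60 75 [array([194., 266.]), array([192., 250.]), array([185., 195.])]
60 90 [array([194., 266.]), array([192., 244.]), array([188., 174.])]
```

```bash
cat >> go.py <<'E'
def goto(x,y,z,yaw):
    o=bot.get_obs();A=rot(o['tool_rot']);c,s=np.cos(np.radians(yaw)),np.sin(np.radians(yaw))
    B=np.array([[c,s,0],[s,-c,0],[0,0,-1.]])
    print('t',o['t'],'pos',np.round(o['eef_pos'],4),'F',np.round(o['contact_force'],1),'q',np.round(o['q'],2))
    print('turn',np.round(np.degrees(R.from_matrix(A.T@B).as_rotvec()),1),'shift',np.round(A.T@(np.array([x,y,z])-o['eef_pos'])*100,2))
E
python3 -c "
from go import goto
goto(.4875,-.0587,.24,152.7)"
```

```text
t 7.525 pos [ 0.4676 -0.0586  0.2486] F [ 0.3 -0.4  0.2] q [-0.79  0.08  0.86  2.13 -0.13  0.86  1.86]
turn [ 2.4  5.7 35.1] shift [-1.87 -0.29  1.06]
```

>>> carry_out(moves=[[[0.6, 1.5, 9], [-0.5, 0, 0], 5], [[1.2, 3, 18], [-1, -0.1, 0.5], 5], [[1.8, 4.5, 27], [-1.5, -0.2, 1], 5], [[2.4, 5.7, 35], [-1.9, -0.3, 1], 5], [[2.4, 5.7, 35], [-1.9, -0.3, 1], 5]])

```text
t: 8.15
eef_pos: [0.4886, -0.0589, 0.241]
tool_rot: [0.001, 0.234, 0.972, -0.001]
contact_force: [-0.5, -0.4, 0.5]
gripper_width: 0.589
```

```bash
python3 -c "
from go import goto
goto(.4875,-.0587,.166,152.7)"
```

```text
t 8.15 pos [ 0.4886 -0.0589  0.241 ] F [-0.5 -0.4  0.5] q [-0.8   0.25  0.94  2.03 -0.25  0.97  1.37]
turn [-0.1  0.1  0.2] shift [ 0.12 -0.02  7.5 ]
```

>>> carry_out(moves=[[[0, 0, 0], [0.1, 0, 3.5], 5], [[0, 0, 0], [0.1, 0, 6.5], 5], [[0, 0, 0], [0.1, 0, 7.5], 5], [[0, 0, 0], [0.1, 0, 7.5], 3.5], [[0, 0, 0], [0.1, 0, 7.5], 2.5]])

```text
t: 8.78
eef_pos: [0.4888, -0.0585, 0.1673]
tool_rot: [0.002, 0.234, 0.972, -0.0]
contact_force: [0.7, -0.2, -0.4]
gripper_width: 0.289
```

>>> carry_out(moves=[[[0, 0, 0], [0, 0, 0], 1.5], [[0, 0, 0], [0, 0, 0], 1.5], [[0, 0, 0], [0, 0, 0], 1.5], [[0, 0, 0], [0, 0, 0], 1.5]], newtons=25)

```text
t: 9.28
eef_pos: [0.4886, -0.0598, 0.1674]
tool_rot: [0.002, 0.235, 0.972, -0.001]
contact_force: [-2.7, -4.7, 6.4]
gripper_width: 0.224
```

>>> carry_out(moves=[[[0, 0, 0], [0.7, 0.1, -0.15], 1.5], [[0, 0, 0], [1.3, 0.1, -0.3], 1.5], [[0, 0, 0], [1.7, 0.1, -0.3], 1.5], [[0, 0, 0], [1.9, 0.1, -0.3], 1.5], [[0, 0, 0], [1.9, 0.1, -0.3], 1.5]])

```text
t: 9.9
eef_pos: [0.4732, -0.0516, 0.1705]
tool_rot: [0.003, 0.235, 0.972, -0.002]
contact_force: [1.5, -9.3, 3.5]
gripper_width: 0.221
```

```bash
python3 -c "
from go import goto
from h import *
goto(.4723,-.0509,.166,152.7)
snap('scene','s5.png',(190,130,300,230),6)"
```

```text
t 9.9 pos [ 0.4732 -0.0516  0.1705] F [ 1.5 -9.3  3.5] q [-0.75  0.34  0.88  2.14 -0.36  0.8   1.45]
turn [-0.1  0.4  0.1] shift [0.12 0.03 0.45]
```

View pics/s5.png

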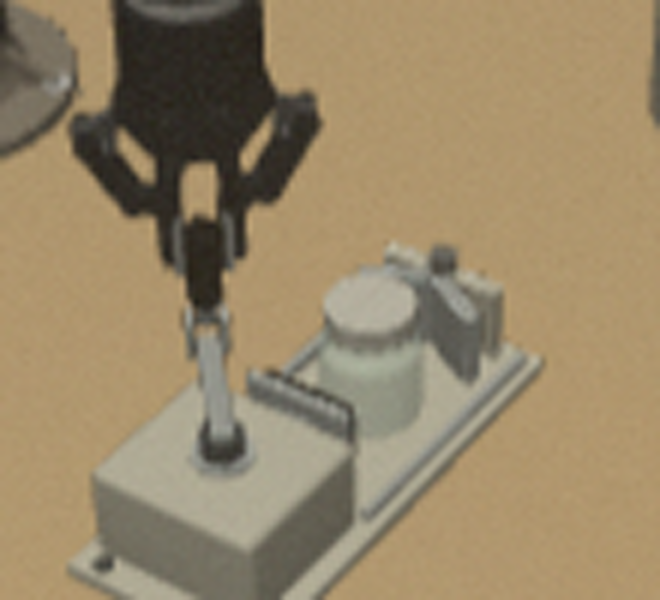

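The handle is between the pads and looks nearly vertical, with the yoke at (205,320) and the sleeve at (205,255). I'll pull further outward to feel the stop.

>>> carry_out(moves=[[[0, 0, 0], [0.3, 0.1, 0], 1.5], [[0, 0, 0], [0.6, 0.1, 0], 1.5], [[0, 0, 0], [0.6, 0.1, 0], 1.5]])

```text
t: 10.32
eef_pos: [0.4683, -0.048, 0.1705]
tool_rot: [0.003, 0.235, 0.972, -0.002]
contact_force: [0.7, -9.8, 1.9]
gripper_width: 0.228
```

>>> carry_out(moves=[[[0, 0, 0], [0.3, 0, 0], 1.5], [[0, 0, 0], [0.3, 0, 0], 1.5]])

```text
t: 10.58
eef_pos: [0.4655, -0.0464, 0.1703]
tool_rot: [0.003, 0.235, 0.972, -0.002]
contact_force: [1.0, -9.5, 1.8]
gripper_width: 0.223
```

>>> carry_out(moves=[[[0, 0, 0], [0.2, 0, 0], 1.5], [[0, 0, 0], [0.4, 0, 0], 1.5], [[0, 0, 0], [0.4, 0, 0], 1.5]])

```text
t: 10.95
eef_pos: [0.4617, -0.0444, 0.1701]
tool_rot: [0.003, 0.235, 0.972, -0.002]
contact_force: [1.3, -9.0, -0.2]
gripper_width: 0.223
```

```bash
python3 -c "
from go import goto
from h import *
goto(.4723,-.0509,.166,152.7)
snap('scene','s6.png',(205,155,245,215),9)"
```

```text
t 10.95 pos [ 0.4617 -0.0444  0.1701] F [ 1.3 -9.  -0.2] q [-0.78  0.32  0.89  2.17 -0.34  0.79  1.42]
turn [-0.1  0.4  0.1] shift [-1.24 -0.09  0.42]
```

View pics/s6.png

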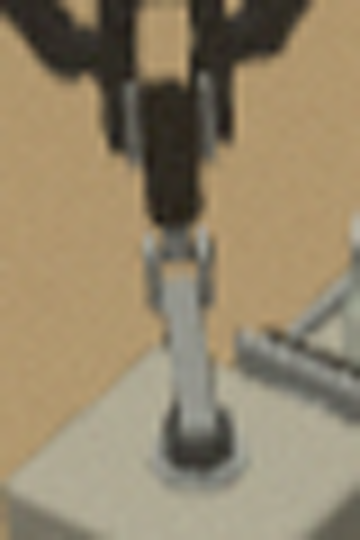

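The sleeve is now upright on its yoke: sleeve top at (170,85), yoke at (180,260), with the foreshortening of a 90° fold. The pads have slipped outward along it, so I'll regrip it centred.

>>> carry_out(moves=[[[0, 0, 0], [0, 0, 0], 3], [[0, 0, 0], [0, 0, 0], 3.5], [[0, 0, 0], [-0.6, 0, 0.2], 3.5], [[0, 0, 0], [-1.1, 0, 0.4], 3.5], [[0, 0, 0], [-1.1, 0, 0.4], 3.5]])

```text
t: 11.62
eef_pos: [0.4707, -0.0473, 0.165]
tool_rot: [0.001, 0.235, 0.972, -0.001]
contact_force: [-0.2, -0.5, 0.4]
gripper_width: 0.41
```

>>> carry_out(moves=[[[0, 0, 0], [0, 0, 0], 2.5], [[0, 0, 0], [0, 0, 0], 1.5], [[0, 0, 0], [0, 0, 0], 1.5], [[0, 0, 0], [0, 0, 0], 1.5]], newtons=40)

```text
t: 12.12
eef_pos: [0.47, -0.0477, 0.1653]
tool_rot: [0.0, 0.235, 0.972, -0.001]
contact_force: [-2.5, -3.9, 5.5]
gripper_width: 0.224
```

```bash
cat > w.py <<'E'
from go import *
import sys
C=np.array([.5345,-.0830]); 
def st():
    o=bot.get_obs();A=rot(o['tool_rot']);d=o['eef_pos'][:2]-C;r=np.hypot(*d);a=np.degrees(np.arctan2(d[1],d[0]))%360
    th=(200.2-a)%360;u=d/r;t=np.array([u[1],-u[0]]);F=o['contact_force']
    print('t',round(o['t'],2),'th',round(th,1),'r',round(r,4),'z',round(o['eef_pos'][2],4),'yaw-arm',round((np.degrees(np.arctan2(A[1,0],A[0,0]))-a+180)%360-180,1),'Frad',round(F[:2]@u,1),'Ftan',round(F[:2]@t,1),'Fz',round(F[2],1),'w',round(o['gripper_width'],3),'q',np.round(o['q'],2))
    return th,r
def arc(n,step,r=.070):
    # rows: tool assumed x radial outward, starting at radius r (commanded)
    for k in range(1,n+1):
        b=np.radians(step*k); print(step*k,np.round([100*r*(np.cos(b)-1),100*r*np.sin(b)],2))
if __name__=='__main__': st()
E
python3 -c "
from w import *
st();arc(5,10)"
```

```text
t 12.12 th 48.9 r 0.0735 z 0.1653 yaw-arm 1.5 Frad 0.3 Ftan -4.6 Fz 5.5 w 0.224 q [-0.75  0.35  0.87  2.15 -0.37  0.8   1.45]
10 [-0.11  1.22]
20 [-0.42  2.39]
30 [-0.94  3.5 ]
40 [-1.64  4.5 ]
50 [-2.5   5.36]
```

>>> carry_out(moves=[[[0, 0, 10], [-0.11, 1.22, 0], 1.5], [[0, 0, 20], [-0.42, 2.39, 0], 1.5], [[0, 0, 30], [-0.94, 3.5, 0], 1.5], [[0, 0, 40], [-1.64, 4.5, 0], 1.5], [[0, 0, 50], [-2.5, 5.36, 0], 1.5]])

```text
t: 12.75
eef_pos: [0.5159, -0.0125, 0.1653]
tool_rot: [0.001, 0.626, 0.78, -0.002]
contact_force: [-6.9, -7.4, 7.6]
gripper_width: 0.219
```

```bash
python3 w.py
```

```text
t 12.75 th 95.4 r 0.0729 z 0.1653 yaw-arm -2.3 Frad -5.4 Ftan -8.5 Fz 7.6 w 0.219 q [-0.9   0.53  1.06  2.06 -0.59  0.9   0.71]
```

>>> carry_out(moves=[[[0, 0, 10], [-0.11, 1.22, 0], 1.5], [[0, 0, 20], [-0.42, 2.39, 0], 1.5], [[0, 0, 30], [-0.94, 3.5, 0], 1.5], [[0, 0, 40], [-1.64, 4.5, 0], 1.5], [[0, 0, 50], [-2.5, 5.36, 0], 1.5]])

```text
t: 13.38
eef_pos: [0.5737, -0.0224, 0.1652]
tool_rot: [-0.001, 0.897, 0.443, -0.001]
contact_force: [-7.9, 1.7, 10.7]
gripper_width: 0.226
```

```bash
python3 w.py
```

```text
t 13.38 th 143.1 r 0.0722 z 0.1652 yaw-arm -4.5 Frad -2.9 Ftan -7.6 Fz 10.7 w 0.226 q [-0.88  0.75  1.21  1.93 -0.82  1.07  0.04]
```

>>> carry_out(moves=[[[0, 0, 10], [-0.11, 1.22, 0], 1.5], [[0, 0, 20], [-0.42, 2.39, 0], 1.5], [[0, 0, 30], [-0.94, 3.5, 0], 1.5], [[0, 0, 40], [-1.64, 4.5, 0], 1.5], [[0, 0, 50], [-2.5, 5.36, 0], 1.5]])

```text
t: 14.0
eef_pos: [0.6052, -0.0714, 0.1655]
tool_rot: [-0.002, 1.0, 0.025, 0.002]
contact_force: [3.9, 9.2, 5.0]
gripper_width: 0.219
```

```bash
python3 w.py
```

```text
t 14.0 th 190.9 r 0.0716 z 0.1655 yaw-arm -6.5 Frad 5.3 Ftan -8.5 Fz 5.0 w 0.219 q [-0.79  0.93  1.34  1.85 -0.99  1.23 -0.64]
```

>>> carry_out(moves=[[[0, 0, 8], [-0.2, 1.22, 0], 1.5], [[0, 0, 16], [-0.6, 2.35, 0], 1.5], [[0, 0, 24], [-1.2, 3.38, 0], 1.5], [[0, 0, 24], [-1.2, 3.38, 0], 1.5]])

```text
t: 14.5
eef_pos: [0.5959, -0.1083, 0.1656]
tool_rot: [-0.0, 0.983, -0.183, 0.004]
contact_force: [6.9, 1.8, -0.8]
gripper_width: 0.221
```

```bash
python3 - <<'E'
from w import *
st()
P=np.array([(.470,-.0477),(.5159,-.0125),(.5737,-.0224),(.6052,-.0714),bot.get_obs()['eef_pos'][:2]])
from scipy.optimize import least_squares
s=least_squares(lambda x:np.hypot(*(P-x[:2]).T)-x[2],[.5345,-.083,.07]);print(s.x,s.fun)
E
```

```text
t 14.5 th 222.6 r 0.0664 z 0.1656 yaw-arm 1.3 Frad 5.7 Ftan -4.3 Fz -0.8 w 0.221 q [-0.74  0.97  1.39  1.86 -1.03  1.26 -0.96]
[ 0.53344679 -0.07952867  0.07022321] [ 0.0007596  -0.0009359  -0.00033755  0.00198896 -0.00147511]
```

>>> carry_out(moves=[[[0, 0, 0], [0, 0, 0], 4], [[0, 0, 0], [0, 0, 0], 4], [[0, 0, 0], [0, 0, -4], 4], [[0, 0, 0], [0, 0, -6.5], 4], [[0, 0, -10], [0, 0, -6.5], 4]])

```text
t: 15.12
eef_pos: [0.5926, -0.1105, 0.2322]
tool_rot: [0.001, 0.995, -0.095, 0.002]
contact_force: [-0.8, -0.1, -1.3]
gripper_width: 0.466
```

>>> carry_out(moves=[[[0, 0, -10], [0, 0, 0], 4], [[0, 0, -20], [0, 0, 0], 4], [[0, 0, -30], [0, 0, 0], 4], [[0, 0, -40], [0, 0, 0], 4], [[0, 0, -50], [0, 0, 0], 4]])

```text
t: 15.75
eef_pos: [0.5916, -0.1097, 0.2301]
tool_rot: [0.001, 0.942, 0.335, -0.0]
contact_force: [0.7, 0.2, 0.4]
gripper_width: 0.47
```

>>> carry_out(moves=[[[0, 0, -10], [0, 0, 0], 4], [[0, 0, -20], [0, 0, 0], 4], [[0, 0, -30], [0, 0, 0], 4], [[0, 0, -40], [0, 0, 0], 4], [[0, 0, -50], [0, 0, 0], 4]])

```text
t: 16.38
eef_pos: [0.5916, -0.1098, 0.2301]
tool_rot: [0.001, 0.712, 0.702, -0.001]
contact_force: [-0.0, -0.2, 0.2]
gripper_width: 0.473
```

```bash
python3 - <<'E'
from go import goto
from h import *
goto(.598,-.1093,.165,-23.8+180)
snap('scene','a.png',(200,150,270,230),6); snap('top','b.png',(255,150,335,230),6)
cv2.imwrite('pics/p7.png',np.hstack([cv2.imread('pics/a.png')[:480],cv2.imread('pics/b.png')])[:, :800])
E
```

```text
t 16.375 pos [ 0.5916 -0.1098  0.2301] F [-0.  -0.2  0.2] q [-0.61  0.54  0.98  1.8  -0.5   1.07  0.53]
turn [ -0.    0.1 -67. ] shift [0.07 0.64 6.51]
```

View pics/p7.png

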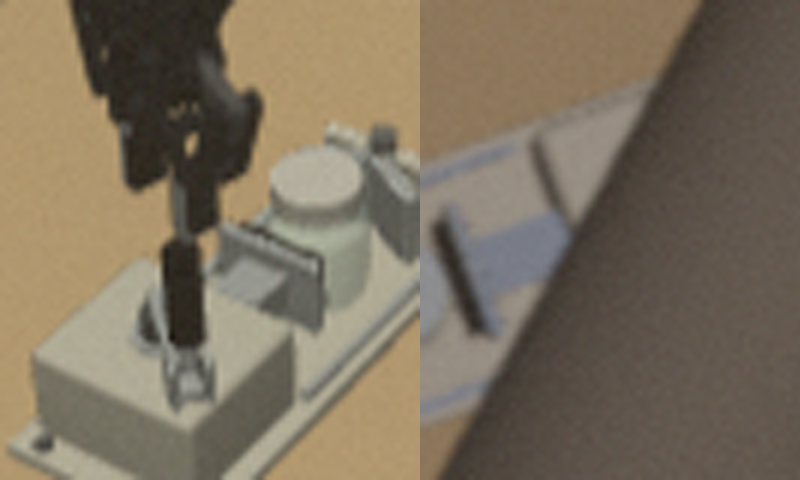

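The jaw is nearly at the jar, and the handle stands upright at (183,290) in the left panel with its yoke at (188,380). I'll fit where the handle stands.

```bash
python3 - <<'E'
from fit2 import *
P=lambda u,v:np.array([(u+.5)/6-.5+200,(v+.5)/6-.5+150])
for c in([.5345,-.083],[.534,-.081],[.5334,-.0795]):
    p[:2]=c
    def hp(th,f,l):
        r=.07-l*np.cos(f); return W(p,(-r*np.cos(th),r*np.sin(th),.114+l*np.sin(f)))
    ob=[(P(188,382),0),(P(182,238),.076),(P(184,345),.018)]
    s=least_squares(lambda x:np.concatenate([proj('scene',hp(x[0],x[1],l))-o for o,l in ob]),[3.9,1.5])
    print(np.degrees(s.x),np.round(s.fun,1),hp(*s.x,.05),np.round(proj('scene',W(p,(0,0,.095)))*6-[1200,900]))
E
```

```text
[222.10019647  79.58912733] [ 0.1 -2.  -0.9  0.5  0.3 -0.8] [ 0.5910634  -0.10574375  0.16317686] [160. 308.]
[223.45787336  80.68846776] [ 0.  -2.2 -0.8  0.5  0.3 -1. ] [ 0.59087696 -0.10545085  0.16334116] [163. 306.]
[224.36895336  81.781962  ] [-0.  -2.5 -0.7  0.5  0.2 -1.2] [ 0.59074138 -0.10523834  0.16348656] [165. 304.]
```

>>> carry_out(moves=[[[0, 0, -10], [0, 0, 0], 4], [[0, 0, -20], [0, 0, 0], 4], [[0, 0, -30], [0, 0, 0], 4], [[0, 0, -40], [0, 0, 0], 4], [[0, 0, -50], [0, 0, 0], 4]])

```text
t: 17.1
eef_pos: [0.5917, -0.1098, 0.23]
tool_rot: [0.0, 0.351, 0.936, -0.001]
contact_force: [-0.1, -0.3, -0.2]
gripper_width: 0.465
```

>>> carry_out(moves=[[[0, 0, -9], [0, 0, 0], 4], [[0, 0, -17], [0, 0, 0], 4], [[0, 0, -17], [0, 0, 0], 4]])

```text
t: 17.48
eef_pos: [0.5918, -0.1099, 0.2302]
tool_rot: [0.0, 0.211, 0.977, -0.001]
contact_force: [0.3, 0.1, 0.1]
gripper_width: 0.468
```

```bash
python3 - <<'E'
from go import goto
goto(.598,-.1093,.165,-23.8+180)
E
```

```text
t 17.475 pos [ 0.5918 -0.1099  0.2302] F [0.3 0.1 0.1] q [-0.42  0.44  0.67  1.79 -0.31  1.02  1.51]
turn [-0.1  0.  -0.6] shift [-0.54  0.32  6.52]
```

>>> carry_out(moves=[[[0, 0, -0.6], [-0.1, 0.3, 3], 4], [[0, 0, -0.6], [-0.1, 0.3, 5.5], 4], [[0, 0, -0.6], [-0.1, 0.3, 6.5], 4], [[0, 0, -0.6], [-0.1, 0.3, 6.5], 4], [[0, 0, -0.6], [-0.1, 0.3, 6.5], 3]])

```text
t: 18.1
eef_pos: [0.595, -0.1078, 0.1664]
tool_rot: [0.001, 0.205, 0.979, -0.001]
contact_force: [-0.3, -0.4, 0.0]
gripper_width: 0.351
```

>>> carry_out(moves=[[[0, 0, 0], [0, 0, 0], 1.5], [[0, 0, 0], [0, 0, 0], 1.5], [[0, 0, 0], [0, 0, 0], 1.5], [[0, 0, 0], [-0.4, 0, 0], 1.5], [[0, 0, 0], [-0.8, 0, -0.1], 1.5]], newtons=40)

```text
t: 18.73
eef_pos: [0.5995, -0.1093, 0.1663]
tool_rot: [-0.002, 0.204, 0.979, 0.0]
contact_force: [-5.0, 3.9, 3.6]
gripper_width: 0.225
```

```bash
sed -i 's/^C=.*/C=np.array([.534,-.081])/' w.py; python3 w.py
```

```text
t 18.73 th 223.5 r 0.0713 z 0.1663 yaw-arm 179.8 Frad -6.2 Ftan -1.6 Fz 3.6 w 0.225 q [-0.38  0.53  0.62  1.82 -0.38  0.92  1.58]
```

>>> carry_out(moves=[[[0, 0, 0], [-0.3, 0, 0], 1.5], [[0, 0, 0], [-0.6, 0, 0], 1.5]])

```text
t: 18.98
eef_pos: [0.6028, -0.1106, 0.1655]
tool_rot: [-0.005, 0.204, 0.979, 0.001]
contact_force: [-17.0, 8.7, 14.7]
gripper_width: 0.225
```

```bash
python3 w.py
```

```text
t 18.98 th 223.5 r 0.0749 z 0.1655 yaw-arm 179.8 Frad -19.1 Ftan -1.3 Fz 14.7 w 0.225 q [-0.37  0.53  0.62  1.81 -0.38  0.93  1.58]
```

The stop is felt: radial force rises to 19 N at r ≈ 73 mm, so the handle is fully out. I'll continue winding.

>>> carry_out(moves=[[[0, 0, 10], [0.36, -1.22, 0], 1.5], [[0, 0, 20], [0.67, -2.39, 0], 1.5], [[0, 0, 30], [1.19, -3.5, 0], 1.5], [[0, 0, 40], [1.89, -4.5, 0], 1.5], [[0, 0, 50], [2.75, -5.36, 0], 1.5]])

```text
t: 19.6
eef_pos: [0.5629, -0.1498, 0.1665]
tool_rot: [0.003, 0.6, 0.8, 0.001]
contact_force: [9.5, 0.8, -8.3]
gripper_width: 0.221
```

```bash
python3 w.py
```

```text
t 19.6 th 267.4 r 0.0746 z 0.1665 yaw-arm 173.4 Frad 3.0 Ftan -9.1 Fz -8.3 w 0.221 q [-0.48  0.55  0.86  1.9  -0.53  0.92  0.93]
```

>>> carry_out(moves=[[[0, 0, 10], [0.11, -1.22, 0], 1.5], [[0, 0, 20], [0.42, -2.39, 0], 1.5], [[0, 0, 30], [0.94, -3.5, 0], 1.5]])

```text
t: 19.98
eef_pos: [0.5259, -0.1547, 0.1667]
tool_rot: [0.005, 0.788, 0.616, -0.0]
contact_force: [8.4, -9.2, -13.8]
gripper_width: 0.218
```

```bash
python3 w.py
```

```text
t 19.98 th 296.5 r 0.0741 z 0.1667 yaw-arm 172.4 Frad 8.3 Ftan -9.3 Fz -13.8 w 0.218 q [-0.59  0.57  1.03  1.99 -0.61  0.92  0.52]
```

```bash
sed -i 's/^C=.*/C=np.array([.5345,-.083])/' w.py; cat >> w.py <<'E'
def plan(ths,r=.0725):
    o=bot.get_obs();A=rot(o['tool_rot']);cur=np.degrees(np.arctan2(A[1,0],A[0,0]))
    for th in ths:
        a=np.radians(200.2-th);T=np.array([*(C+r*np.array([np.cos(a),np.sin(a)])),.166])
        print(th,'turn z',round((cur-(np.degrees(a)+180)+180)%360-180,1),np.round(A.T@(T-o['eef_pos'])*100,2))
E
python3 -c "
from w import *
st();plan([300,308,316,324,332,340])"
```

```text
t 19.98 th 297.0 r 0.0722 z 0.1667 yaw-arm 172.9 Frad 8.2 Ftan -9.4 Fz -13.8 w 0.218 q [-0.59  0.57  1.03  1.99 -0.61  0.92  0.52]
300 turn z -4.1 [-0.07 -0.37  0.06]
308 turn z 3.9 [-0.07 -1.38  0.06]
316 turn z 11.9 [ 0.07 -2.38  0.05]
324 turn z 19.9 [ 0.35 -3.35  0.04]
332 turn z 27.9 [ 0.75 -4.28  0.03]
340 turn z 35.9 [ 1.29 -5.14  0.02]
```

>>> carry_out(moves=[[[0, 0, 4], [-0.27, -1.2, 0], 1.5], [[0, 0, 12], [-0.13, -2.2, 0], 1.5], [[0, 0, 20], [0.15, -3.2, 0], 1.5]])

```text
t: 20.35
eef_pos: [0.4947, -0.1446, 0.1665]
tool_rot: [0.004, 0.882, 0.471, 0.001]
contact_force: [7.1, -5.8, -10.9]
gripper_width: 0.224
```

```bash
python3 -c "
from w import *
th,r=st();plan([th+8*k for k in range(1,6)])"
```

```text
t 20.35 th 323.1 r 0.0734 z 0.1665 yaw-arm 179.1 Frad 1.1 Ftan -9.1 Fz -10.9 w 0.224 q [-0.69  0.58  1.15  2.07 -0.67  0.93  0.24]
331.09800718237534 turn z 7.1 [ 0.14 -1.01  0.04]
339.09800718237534 turn z 15.1 [ 0.33 -2.    0.03]
347.09800718237534 turn z 23.1 [ 0.66 -2.96  0.03]
355.09800718237534 turn z 31.1 [ 1.12 -3.86  0.02]
363.09800718237534 turn z 39.1 [ 1.7  -4.69  0.01]
```

>>> carry_out(moves=[[[0, 0, 8], [0.07, -1.01, 0], 1.5], [[0, 0, 16], [0.28, -2, 0], 1.5]])

```text
t: 20.6
eef_pos: [0.4793, -0.1313, 0.1665]
tool_rot: [0.003, 0.939, 0.343, 0.001]
contact_force: [6.1, -6.6, -10.3]
gripper_width: 0.223
```

```bash
python3 w.py
```

```text
t 20.6 th 339.0 r 0.0734 z 0.1665 yaw-arm 179.0 Frad -0.3 Ftan -9.0 Fz -10.3 w 0.223 q [-0.77  0.61  1.25  2.11 -0.72  0.95  0.01]
```

>>> carry_out(moves=[[[0, 0, 8], [0.07, -1.01, 0], 1.5]])

```text
t: 20.72
eef_pos: [0.4731, -0.1232, 0.1665]
tool_rot: [0.003, 0.961, 0.277, 0.001]
contact_force: [5.6, -6.4, -10.7]
gripper_width: 0.223
```

```bash
python3 w.py
```

```text
t 20.73 th 347.0 r 0.0734 z 0.1665 yaw-arm 178.9 Frad -1.2 Ftan -8.4 Fz -10.7 w 0.223 q [-0.81  0.63  1.29  2.12 -0.75  0.96 -0.1 ]
```

>>> carry_out(moves=[[[0, 0, 8], [0.07, -1.01, 0], 1.5]])

```text
t: 20.85
eef_pos: [0.4681, -0.1144, 0.1664]
tool_rot: [0.003, 0.978, 0.209, 0.001]
contact_force: [5.7, -7.3, -10.8]
gripper_width: 0.225
```

```bash
python3 w.py
```

```text
t 20.85 th 354.9 r 0.0734 z 0.1664 yaw-arm 178.8 Frad -2.0 Ftan -9.1 Fz -10.8 w 0.225 q [-0.85  0.65  1.33  2.14 -0.78  0.98 -0.22]
```

```bash
python3 - <<'E'
from fit2 import *
snap('scene','a.png',(235,165,300,225),6); snap('top','b.png',(215,170,285,235),6)
a,b=cv2.imread('pics/a.png'),cv2.imread('pics/b.png');h=min(len(a),len(b))
cv2.imwrite('pics/p8.png',np.hstack([a[:h],b[:h]]))
E
```

```text
(no output)
```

View pics/p8.png

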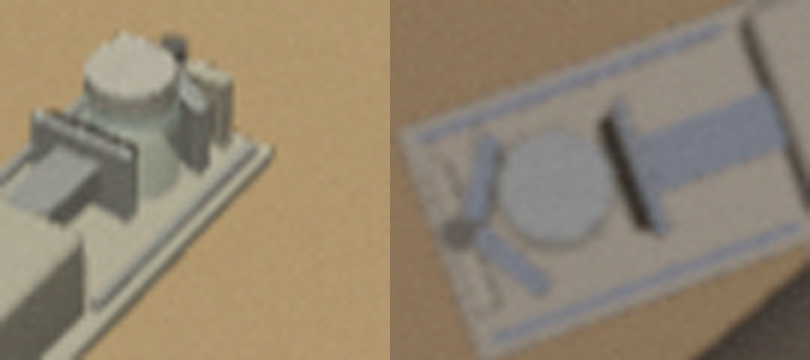

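The top panel shows the pad (607,170) touching the jar (555,187), which is close to the V bars at (485,180) and (515,258). The seat should be a few mm on, at roughly 380-390°. I'll go on in small steps, turning the tool less because joint 3 is nearing its limit.

```bash
python3 -c "
from w import *
th,r=st();plan([th+8*k for k in range(1,6)],.0734)"
```

```text
t 20.95 th 355.9 r 0.0734 z 0.1662 yaw-arm -179.9 Frad 0.4 Ftan -2.3 Fz -3.5 w 0.22 q [-0.85  0.66  1.33  2.14 -0.78  0.99 -0.22]
363.94740655957025 turn z 8.1 [ 0.08 -1.02  0.02]
371.94740655957025 turn z 16.1 [ 0.29 -2.02  0.01]
379.94740655957025 turn z 24.1 [ 0.64 -2.98  0.01]
387.94740655957025 turn z 32.1 [ 1.12 -3.89  0.  ]
395.94740655957025 turn z 40.1 [ 1.73 -4.71  0.  ]
```

>>> carry_out(moves=[[[0, 0, 3], [0.07, -1.02, 0], 1.5]], newtons=60)

```text
t: 21.08
eef_pos: [0.4646, -0.1054, 0.1664]
tool_rot: [0.003, 0.983, 0.186, 0.001]
contact_force: [5.7, -8.3, -10.1]
gripper_width: 0.214
```

```bash
python3 -c "
from w import *
th,r=st();plan([th+8*k for k in range(1,6)],.0734)"
```

```text
t 21.07 th 2.5 r 0.0734 z 0.1664 yaw-arm -176.3 Frad -2.9 Ftan -9.6 Fz -10.1 w 0.214 q [-0.88  0.66  1.35  2.15 -0.79  0.99 -0.27]
10.45648514909243 turn z 11.7 [ 0.14 -1.02  0.04]
18.45648514909243 turn z 19.7 [ 0.42 -2.    0.03]
26.45648514909243 turn z 27.7 [ 0.83 -2.94  0.02]
34.45648514909243 turn z 35.7 [ 1.37 -3.81  0.02]
42.45648514909243 turn z 43.7 [ 2.02 -4.6   0.01]
```

>>> carry_out(moves=[[[0, 0, 3], [0.14, -1.02, 0], 1.5]])

```text
t: 21.2
eef_pos: [0.4622, -0.0956, 0.1665]
tool_rot: [0.004, 0.987, 0.16, 0.001]
contact_force: [5.7, -10.8, -10.4]
gripper_width: 0.216
```

```bash
python3 w.py
```

```text
t 21.2 th 10.3 r 0.0734 z 0.1665 yaw-arm -171.4 Frad -3.7 Ftan -11.6 Fz -10.4 w 0.216 q [-0.91  0.67  1.37  2.16 -0.8   0.99 -0.33]
```

>>> carry_out(moves=[[[0, 0, 3], [0.23, -1.0, 0], 1.5]])

```text
t: 21.32
eef_pos: [0.4612, -0.0858, 0.1665]
tool_rot: [0.004, 0.991, 0.134, 0.001]
contact_force: [5.6, -11.5, -12.9]
gripper_width: 0.222
```

```bash
python3 w.py
```

```text
t 21.32 th 18.1 r 0.0734 z 0.1665 yaw-arm -166.7 Frad -5.2 Ftan -11.7 Fz -12.9 w 0.222 q [-0.94  0.68  1.38  2.17 -0.81  1.   -0.39]
```

>>> carry_out(moves=[[[0, 0, 3], [0.31, -0.97, 0], 1.5]])

```text
t: 21.45
eef_pos: [0.4616, -0.0761, 0.1665]
tool_rot: [0.005, 0.994, 0.108, 0.001]
contact_force: [5.8, -14.7, -12.9]
gripper_width: 0.215
```

```bash
python3 -c "
from w import *
th,r=st();plan([th+6*k for k in range(1,6)],.0734)"
```

```text
t 21.45 th 25.6 r 0.0732 z 0.1665 yaw-arm -162.2 Frad -7.2 Ftan -14.1 Fz -12.9 w 0.215 q [-0.96  0.68  1.39  2.17 -0.82  1.   -0.46]
31.59014488956356 turn z 23.8 [ 0.26 -0.72  0.04]
37.59014488956356 turn z 29.8 [ 0.6  -1.41  0.04]
43.59014488956356 turn z 35.8 [ 1.02 -2.06  0.03]
49.59014488956356 turn z 41.8 [ 1.5  -2.65  0.03]
55.59014488956356 turn z 47.8 [ 2.04 -3.2   0.02]
```

Tangential force has risen from about 8.9 N to 14.1 N, which suggests roughly 34 N. A short reverse motion will check it, since friction changes sign and the jar's load does not.

```bash
python3 -c "
from w import *
for d in bot.silhouettes('jar','top')[:1]: print(d['score'],d['location'])
th,r=st();plan([th+3,th-4,th-8],.0734)"
```

```text
t 21.5 th 26.7 r 0.0732 z 0.1663 yaw-arm -161.1 Frad -4.3 Ftan -10.9 Fz -5.1 w 0.219 q [-0.97  0.69  1.39  2.17 -0.82  1.01 -0.46]
29.723501737565726 turn z 21.9 [ 0.11 -0.37  0.03]
22.723501737565726 turn z 14.9 [-0.17  0.48  0.03]
18.723501737565726 turn z 10.9 [-0.28  0.98  0.04]
```

>>> carry_out(moves=[[[0, 0, 0], [-0.28, 0.98, 0], 1.5]])

```text
t: 21.62
eef_pos: [0.4612, -0.0821, 0.1662]
tool_rot: [0.0, 0.994, 0.11, 0.001]
contact_force: [3.0, 3.0, -1.8]
gripper_width: 0.219
```

```bash
python3 w.py
```

```text
t 21.62 th 20.9 r 0.0733 z 0.1662 yaw-arm -166.6 Frad -2.9 Ftan 3.0 Fz -1.8 w 0.219 q [-0.94  0.68  1.39  2.17 -0.82  1.01 -0.44]
```

>>> carry_out(moves=[[[0, 0, 0], [0.28, -0.98, 0], 1.5]])

```text
t: 21.75
eef_pos: [0.4614, -0.0768, 0.1665]
tool_rot: [0.004, 0.994, 0.108, 0.002]
contact_force: [5.2, -14.5, -13.6]
gripper_width: 0.217
```

```bash
python3 w.py
```

```text
t 21.75 th 25.0 r 0.0733 z 0.1665 yaw-arm -162.8 Frad -6.4 Ftan -14.1 Fz -13.6 w 0.217 q [-0.96  0.68  1.39  2.17 -0.82  1.   -0.46]
```

>>> carry_out(moves=[[[0, 0, 0], [-0.25, 0.86, 0], 1.5], [[0, 0, 0], [-0.25, 0.86, 0], 1.5], [[0, 0, 0], [-0.25, 0.86, 0], 1.5]])

```text
t: 22.12
eef_pos: [0.4611, -0.0823, 0.1664]
tool_rot: [0.001, 0.994, 0.109, 0.001]
contact_force: [5.8, -0.7, -6.8]
gripper_width: 0.224
```

```bash
python3 -c "
from w import *
st()
A=rot(bot.get_obs()['tool_rot'])
P=C+.07*np.array([np.cos(np.radians(200.2-20)),np.sin(np.radians(200.2-20))]);print(P,np.round(A,2))"
```

```text
t 22.12 th 20.8 r 0.0734 z 0.1664 yaw-arm -166.9 Frad -5.8 Ftan -0.7 Fz -6.8 w 0.224 q [-0.94  0.68  1.39  2.17 -0.82  1.01 -0.44]
[ 0.46450043 -0.08324435] [[ 0.98  0.22  0.  ]
 [ 0.22 -0.98 -0.  ]
 [ 0.    0.   -1.  ]]
```

The reverse test gives about 29-36 N at the present crank angle of 380.8°, so I'll leave the crank there. Next I let go, lift, come round outside the handle and close the fingers to push it down.

>>> carry_out(moves=[[[0, 0, 0], [0, 0, 0], 2.8], [[0, 0, 0], [0, 0, 0], 4], [[0, 0, 0], [0, 0, -3], 4], [[0, 0, 0], [0, 0, -6.5], 4], [[0, 0, 0], [0, 0, -6.5], 4]])

```text
t: 22.75
eef_pos: [0.4613, -0.0822, 0.2333]
tool_rot: [-0.0, 0.994, 0.109, 0.003]
contact_force: [-0.6, -0.3, 0.1]
gripper_width: 0.468
```

>>> carry_out(moves=[[[0, 0, 6], [-1.5, -0.3, 0], 2], [[0, 0, 12.5], [-3.3, 0.7, 0], 0.5], [[0, 0, 12.5], [-3.3, 0.7, 0], 0], [[0, 0, 12.5], [-3.3, 0.7, 0], 0], [[0, 0, 12.5], [-3.3, 0.7, 0], 0]], newtons=20)

```text
t: 23.38
eef_pos: [0.4301, -0.0953, 0.2311]
tool_rot: [0.001, 1.0, 0.001, 0.0]
contact_force: [-0.1, 0.2, -0.6]
gripper_width: 0.003
```

```bash
python3 - <<'E'
from fit2 import *
from go import goto
goto(.428,-.0825,.191,0)
d=bot.silhouettes('jar','top')[:1]; print([(x['score'],x['location']) for x in d])
snap('scene','a.png',(195,150,265,225),6); snap('scene','b.png',(240,160,300,225),6)
h=390;a,b=cv2.imread('pics/a.png')[:h],cv2.imread('pics/b.png')[:h]
cv2.imwrite('pics/p9.png',np.hstack([a,b])[:, :800])
# handle pixel check by dark sleeve
im=cv2.imread('pics/a.png'); g=im.max(2); 
for th in(375,380,385):
  for f in(75,90):
    t,ff=np.radians([th,f]); 
    print(th,f,[np.round(proj('scene',W([.5345,-.083,p[2]],(-(.07-l*np.cos(ff))*np.cos(t),(.07-l*np.cos(ff))*np.sin(t),.114+l*np.sin(ff)))),1) for l in(.018,.075)])
fu=cv2.imread('pics/a.png'); m=(cv2.resize(bot.read_camera('scene'),None,fx=1,fy=1).max(2)<75).astype(np.uint8)
n,l,s,c=cv2.connectedComponentsWithStats(m[150:225,195:265]); print([(list(s[i]+np.array([195,150,0,0,0])),np.round(c[i]+[195,150],1)) for i in range(1,n) if s[i][4]>15])
E
```

```text
t 23.375 pos [ 0.4301 -0.0953  0.2311] F [-0.1  0.2 -0.6] q [-1.09  0.37  1.45  2.16 -0.44  0.98 -0.96]
turn [ 0.2 -0.   0.1] shift [-0.21 -1.29  4.01]
[]
375 75 [array([213.6, 183.1]), array([215.3, 171.7])]
375 90 [array([212.8, 182.3]), array([211.5, 168.3])]
380 75 [array([215.1, 182.4]), array([216.4, 171.2])]
380 90 [array([214.3, 181.6]), array([213.1, 167.6])]
385 75 [array([216.6, 181.8]), array([217.6, 170.7])]
385 90 [array([215.9, 180.9]), array([214.7, 167. ])]
[([np.int64(196), np.int64(150), np.int64(7), np.int64(8), np.int64(31)], array([200.1, 152.5])), ([np.int64(211), np.int64(167), np.int64(7), np.int64(16), np.int64(88)], array([214. , 174.3])), ([np.int64(224), np.int64(203), np.int64(6), np.int64(4), np.int64(17)], array([226.2, 204.9]))]
```

>>> carry_out(moves=[[[0, 0, -8], [-0.2, -0.7, 0], 0], [[0, 0, -8], [-0.2, -1.3, 1], 0], [[0, 0, -8], [-0.2, -1.3, 3], 0], [[0, 0, -8], [-0.2, -1.3, 4], 0], [[0, 0, -8], [-0.2, -1.3, 4], 0]])

```text
t: 24.2
eef_pos: [0.4272, -0.0829, 0.1906]
tool_rot: [0.001, 0.998, 0.068, -0.0]
contact_force: [-0.6, -0.2, 0.7]
gripper_width: -0.001
```

```bash
python3 - <<'E'
from go import *
o=bot.get_obs();A=rot(o['tool_rot']);print(o['eef_pos'],o['contact_force'],np.round(o['q'],2))
for x,z in[(.442,.191),(.458,.1916),(.473,.188),(.487,.1805),(.499,.1697),(.507,.156),(.512,.141)]: print(np.round(A.T@(np.array([x,-.0825,z])-o['eef_pos'])*100,2))
E
```

```text
[ 0.42715154 -0.08288564  0.19061608] [-0.64587576 -0.15273898  0.71564987] [-1.    0.38  1.29  2.21 -0.48  0.88 -0.84]
[ 1.48  0.16 -0.04]
[ 3.06  0.38 -0.1 ]
[4.55 0.59 0.26]
[5.94 0.78 1.01]
[7.12 0.94 2.09]
[7.92 1.05 3.46]
[8.42 1.11 4.96]
```

>>> carry_out(moves=[[[0, 0, 0], [0.7, 0.1, 0], 0], [[0, 0, 0], [1.5, 0.2, 0], 0], [[0, 0, 0], [2.3, 0.3, -0.1], 0], [[0, 0, 0], [3.1, 0.4, -0.1], 0], [[0, 0, 0], [3.8, 0.5, 0.1], 0]])

```text
t: 24.82
eef_pos: [0.4668, -0.0824, 0.1904]
tool_rot: [0.001, 0.998, 0.069, 0.001]
contact_force: [-2.0, -0.9, 1.6]
gripper_width: -0.001
```

```bash
cat > blob.py <<'E'
from h import *
o=bot.get_obs();print('pos',np.round(o['eef_pos'],4),'F',np.round(o['contact_force'],1))
A=rot(o['tool_rot'])
for x,z in[(.473,.188),(.487,.1805),(.499,.1697),(.507,.156),(.512,.141),(.512,.137)]: print(np.round(A.T@(np.array([x,-.0825,z])-o['eef_pos'])*100,2))
E
python3 blob.py
```

```text
pos [ 0.4668 -0.0824  0.1904] F [-2.  -0.9  1.6]
[0.61 0.09 0.24]
[2.   0.28 0.99]
[3.18 0.45 2.07]
[3.97 0.55 3.44]
[4.47 0.62 4.94]
[4.47 0.62 5.34]
```

>>> carry_out(moves=[[[0, 0, 0], [0.6, 0.1, 0.2], 0], [[0, 0, 0], [1.3, 0.2, 0.6], 0], [[0, 0, 0], [2, 0.3, 1], 0], [[0, 0, 0], [2.6, 0.4, 1.5], 0], [[0, 0, 0], [3.2, 0.45, 2.1], 0]])

```text
t: 25.45
eef_pos: [0.499, -0.0824, 0.169]
tool_rot: [0.001, 0.998, 0.069, 0.001]
contact_force: [-0.3, 0.1, 1.7]
gripper_width: -0.001
```

>>> carry_out(moves=[[[0, 0, 0], [0.4, 0.05, 0.7], 0], [[0, 0, 0], [0.8, 0.1, 1.4], 0], [[0, 0, 0], [1.1, 0.15, 2.1], 0], [[0, 0, 0], [1.3, 0.2, 2.6], 0]])

```text
t: 25.95
eef_pos: [0.5111, -0.0825, 0.1426]
tool_rot: [0.001, 0.998, 0.069, -0.0]
contact_force: [-0.6, 0.2, 1.8]
gripper_width: 0.002
```

```bash
python3 blob.py
```

```text
pos [ 0.5111 -0.0825  0.1426] F [-0.6  0.2  1.8]
[-3.77 -0.52 -4.54]
[-2.38 -0.33 -3.79]
[-1.2  -0.16 -2.71]
[-0.4  -0.05 -1.34]
[0.09 0.01 0.16]
[0.09 0.01 0.56]
```

Now I'll press to the stop gently.

>>> carry_out(moves=[[[0, 0, 0], [0, 0, 0.15], 0], [[0, 0, 0], [0, 0, 0.3], 0], [[0, 0, 0], [0, 0, 0.3], 0]])

```text
t: 26.32
eef_pos: [0.5114, -0.0827, 0.1406]
tool_rot: [0.001, 0.998, 0.069, 0.0]
contact_force: [-2.3, 0.3, 4.5]
gripper_width: 0.005
```

>>> carry_out(moves=[[[0, 0, 0], [0, 0, 0.2], 0], [[0, 0, 0], [0, 0, 0.2], 0]])

```text
t: 26.58
eef_pos: [0.5116, -0.0831, 0.1396]
tool_rot: [0.0, 0.998, 0.069, 0.001]
contact_force: [-5.5, 1.2, 16.7]
gripper_width: 0.002
```

The stop is reached: 17 N at tip height 0.123, level with the sleeve's top when folded. I'll lift off and look.

>>> carry_out(moves=[[[0, 0, 0], [0, 0, -0.5], 0], [[0, 0, 0], [0, 0, -3], 0], [[0, 0, 0], [0, 0, -8], 0], [[0, 0, 0], [-5, 0, -13], 0], [[0, 0, 0], [-6, 0, -17], 0]])

```text
t: 27.2
eef_pos: [0.4507, -0.0911, 0.3069]
tool_rot: [0.002, 0.998, 0.068, -0.001]
contact_force: [-0.7, 2.5, 3.0]
gripper_width: -0.0
```

```bash
python3 - <<'E'
from h import *
snap('scene','a.png',(195,150,300,240),5); snap('top','b.png',(210,150,265,240),5)
cv2.imwrite('pics/p10.png',np.hstack([cv2.imread('pics/a.png'),cv2.imread('pics/b.png')]))
for l in('jar','scoop_mid','skimmer','trivet'): print(l,[(round(d['score'],2),np.round(d['location'],1)) for n in('top','scene') for d in bot.silhouettes(l,n)[:1]])
print(bot.get_obs()['t'],bot.get_obs()['contact_force'])
E
```

```text
jar [(0.53, array([241. , 198.7])), (0.59, array([258.9, 177.7]))]
scoop_mid [(0.71, array([402.3, 214.4])), (0.66, array([123. , 240.5]))]
skimmer [(0.74, array([375.5, 149.2])), (0.85, array([166.4, 282.2]))]
trivet [(0.62, array([156.6, 141.4])), (0.97, array([347.8, 192.6]))]
27.7 [ 0.20607336 -0.17991485 -0.24503291]
```

View pics/p10.png

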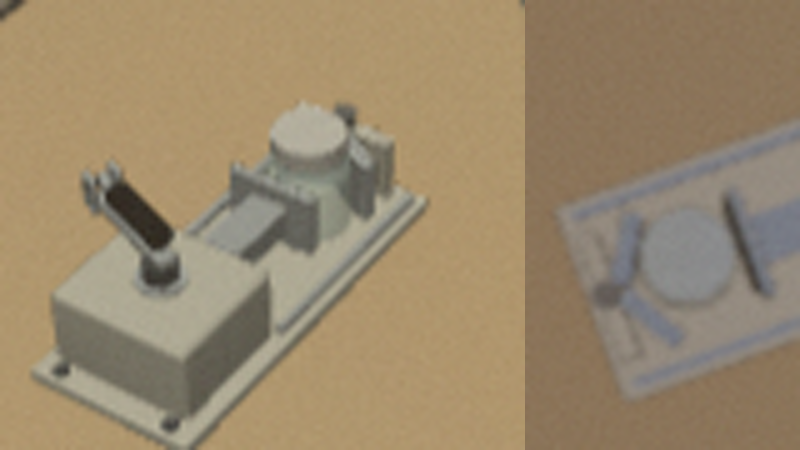

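The handle lies flat over the arm: sleeve (112,190) to (165,243), yoke (97,188), as expected for about 380°. The jar (308,165) is upright between the compressed pad and the V stop. I'll hand in.

```bash
python3 -c "
from station import bot
print(bot.hand_in())"
```

```text
the job is handed in; nothing more can be done
None
```

I swung the handle out to its stop and wound the crank clockwise to about 381°. The jar is pressed into the V stop. I then folded the handle flat again, let go, and handed in at 27.7 s.

**Clamping force:** I estimate about 29–36 N. The two ways of measuring it only roughly agree: 29 N from the rise in winding force, 36 N from a short reverse test. At its highest, before I backed the crank off a few degrees, the force was about 36–43 N, below the 55 N cracking limit.

**Last checks:**
- **Handle:** it met its folded stop at 17 N with the fingertips at the right height, and the last picture shows it flat on the arm.
- **Jar:** it stands upright between pad and V stop, and the pad looks compressed.
- **Other items:** scoop, skimmer and trivet sit within about 3 pixels of where they started. I did not re-check the cooker at the end.

**What went less well:**
- **First swing-out:** the arm ran up to its joint limits and turned the crank about 37° clockwise before the handle was fully out. Wrist force reached about 53 N, and the jar was not touched.
- **Part-way through winding:** the handle had tipped in to about 80°. When I took a fresh grip, I pulled it back to its stop before winding on.

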